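Pack bearing housings heads and tails in a row tray

TASK

Finish the row of square-flanged bearing housings in the blue tray. It was begun hub up, hub down, hub up; take the two housings that stand on the bench and carry the row on in the same way, the next one turned over to stand on its hub and the last one hub up, each flange lapped under or over its neighbour's so that they pack tight. Then push the row along the tray until the first housing is against the upright end plate and every housing touches the next, all standing flat and in line, and leave the other things on the bench where they are.

Things in the scene. Friction and masses are not known exactly. Their poses are not given: they have to be found in the camera images.
- tray_stop (a point): Middle of the channel of the blue tray (fixed), where the inner face of its upright end plate (60 mm high) meets its floor. x points out through the end plate: the channel runs from here 340 mm along -x, its far end open; y across, z up. It is 70 mm wide inside, its floor 3 mm above the bench, with lips 9 mm above the floor along both sides.
- housing_a_mid (a point): First of the row, in the tray, hub up, short of the end plate. Aluminium: a square flange 60 x 60 x 8 mm with a round hub, 36 mm across and 38 mm long, on one face; 46 mm in all. This point is on its axis, 23 mm from either end; z runs from flange to hub (up: hub up; down: turned over), x and y along the flange's sides. Against the end plate it is 30 mm from it.
- housing_b_mid (a point): Second of the row: same part, same axes, in the tray behind the first, turned over: it stands on its hub and its flange overhangs the first one's. Neighbours packed tight, one hub up and one hub down, stand 48 mm apart centre to centre: the flange of each touches the hub of the other.
- housing_c_mid (a point): Third of the row: same part, same axes, in the tray behind the second, hub up. These three stand loosely, with gaps of 2 to 20 mm, and slide along the tray when pushed (friction coefficient 0.5 to 0.7); pushed low, at the flange, they stay upright.
- housing_d_mid (a point): One of two housings to be packed: same part, same axes, about 0.2 to 0.35 kg, standing hub up on the bench at any yaw; either may be the one turned over. On its side it rests on a flange edge and the hub's end, hub 17.5 degrees below level. Stood on a flange edge it falls so once its hub is under 17 degrees above level; a push on the flange's back near its top edge (60 mm up) tips it on to its hub.
- housing_e_mid (a point): The other housing to be packed: same part, same axes, same range of mass, standing hub up on its flange on the bench at any yaw.
- bearing: Bystander: ball bearing, 47 mm across, 14 mm high, lying on the bench; origin under its centre. To be left alone, like the following.
- spanner: Bystander: steel spanner 170 mm long, lying flat along its x; origin under its middle.
- screwdriver: Bystander: orange-handled screwdriver 200 mm long, lying along its x; origin under its middle.
- tape: Bystander: yellow roll of tape, 96 mm across, 24 mm high; origin under its centre.
- oiler: Bystander: white bottle with a red cap, 48 mm across, 110 mm high; origin under its centre.
- socket: Bystander: steel socket, 27 mm across, 40 mm high; origin under its centre.
- grease_tin: Bystander: green tin, 72 mm across, 55 mm high; origin under its centre.
Mind the look-alikes: they are no part of the job. Leave any brown, purple or red look-alike of the part that bears housing_b_mid alone.

How it is judged (in metres and radians):
At the end, for the whole second after the job is handed in: Five housings rest upright on the tray floor (tilt < 0.08 rad, height +-3 mm, within 9 mm of its middle line): up, down, up as begun, then one added hub down, the other hub up; the first's centre < 33 mm from the end plate, neighbours < 51 mm centre to centre (z of housing_a_mid in the frame of tray_stop between 0.02 and 0.026 m and y of housing_a_mid in the frame of tray_stop between -0.009 and 0.009 m and linear speed of each of housing_a, housing_b, housing_c, housing_d, housing_e below 0.01 m/s and angular speed of each of housing_a, housing_b, housing_c, housing_d, housing_e below 0.15 rad/s and z of housing_b_mid in the frame of tray_stop between 0.02 and 0.026 m and y of housing_b_mid in the frame of tray_stop between -0.009 and 0.009 m and z of housing_c_mid in the frame of tray_stop between 0.02 and 0.026 m and y of housing_c_mid in the frame of tray_stop between -0.009 and 0.009 m and z of housing_d_mid in the frame of tray_stop between 0.02 and 0.026 m and y of housing_d_mid in the frame of tray_stop between -0.009 and 0.009 m and z of housing_e_mid in the frame of tray_stop between 0.02 and 0.026 m and y of housing_e_mid in the frame of tray_stop between -0.009 and 0.009 m and angle between each of housing_a_mid, housing_c_mid's own z axis and vertical below 0.08 rad and angle between housing_b_mid's own z axis and vertical above 3.06 rad and x of housing_a_mid in the frame of tray_stop above -0.033 m and horizontal distance between housing_a_mid and housing_b_mid below 0.051 m and horizontal distance between housing_b_mid and housing_c_mid below 0.051 m and ((horizontal distance between housing_c_mid and housing_d_mid below 0.051 m and angle between housing_d_mid's own z axis and vertical above 3.06 rad and horizontal distance between housing_d_mid and housing_e_mid below 0.051 m and angle between housing_e_mid's own z axis and vertical below 0.08 rad and x of each of housing_d_mid, housing_e_mid in the frame of tray_stop below -0.15 m) or (horizontal distance between housing_c_mid and housing_e_mid below 0.051 m and angle between housing_e_mid's own z axis and vertical above 3.06 rad and horizontal distance between housing_e_mid and housing_d_mid below 0.051 m and angle between housing_d_mid's own z axis and vertical below 0.08 rad and x of each of housing_e_mid, housing_d_mid in the frame of tray_stop below -0.15 m))); the robot touches nothing.
It fails at once if another thing on the bench (bearing, spanner, screwdriver, tape, oiler, socket, grease tin) is moved more than 30 mm (distance of any of bearing, spanner, screwdriver, tape, oiler, socket, grease_tin from where it was at the start of the episode above 0.03 m).
It fails at once if a housing falls off the bench (height (world z) of any of housing_a_mid, housing_b_mid, housing_c_mid, housing_d_mid, housing_e_mid below -0.03 m).
It also fails if it takes over 69 s, if anything falls off the work surface, if the arm or the gripper's body presses on something with over 40 N, if the wrist force passes 120 N, or if a joint passes its speed limit or range.

ROBOT

A 6-joint arm with a two-finger parallel gripper is mounted at the origin on the work surface. World frame = base frame: x ahead of the robot, y to its left, z up, the work surface at z = 0. Lengths are in m, angles in degrees, forces in N, time in s.
With the tool pointing down it reaches from about 0.35 to 0.875 m from the base axis. Payload 4.2 kg.
Tool frame: the origin (TCP) lies midway between the tips of the shut fingers; the grasp point (between the pads) lies 19 mm behind it; y points along the fingers, z is the direction in which the jaws open and shut, and the axes are right-handed (so a half turn about y gives the same grasp; the last joint's range is limited). The gripper opens to 87 mm and grips with 3 to 60 N. Pads are 19 mm wide; open, the fingers measure 117 mm over their backs; the gripper's body (75 mm by 190 mm) begins 51 mm behind the grasp point.
Start: joints at [-52.85, 22.042, 0.453, 0, -68.411, -14.817], TCP at [0.238, -0.578, 0.223] pointing down, gripper open.
Joint ranges: [-179.83, 179.83], [-69.29, 118.12], [-61.27, 80.66], [-181.25, 117.63], [-171.15, -9.14], [-177.46, 177.46]. Speed limits (degrees/s): [159.86, 159.86, 180, 180, 180, 180].

INTERFACE

Orientations are given as [roll, pitch, yaw] about the fixed x, y, z axes, in that order (R = Rz(yaw) Ry(pitch) Rx(roll)).
In Python, from workcell import env gives the robot as it stands. The module is installed in compiled form; this text tells all that it offers. Calls block until the motion is done:
- env.goto(position, orientation): joint-space move of the TCP to a pose.
- env.move_straight(position, rotation=None, rate=0.15, force_limit=None): straight line of the TCP; rotation=None keeps the orientation; rate is the mean speed in m/s. With force_limit (N) it stops when the force on the tool has changed by that much, and returns True; else False.
- env.set_joints(angles): joint-space move.
- env.gripper_to(opening, grasp_force=None): opening from 0.0 (shut) to 1.0 (fully open); grasp_force is the grip in N (None keeps the last); returns when the fingers have stopped.
- env.dwell(seconds).
- env.inverse_kinematics(position, orientation): joint angles nearest the present ones, or None.
- env.read_state(): the state.
- env.grab_frame(name): name is "scene" or "top" or "wrist"; returns a dict with "image" (400x640x3 uint8, blue, green, red), "fx", "fy", "cx", "cy" (pixels), "position" and "orientation" of the camera in the world. Camera axes: x right, y up, looking along -z (the intrinsics and any distortion apply to the point x, -y, -z); pixel columns grow to the right and rows downward; lengths in m; the calibration is good to about 2 mm. A picture is of the moment at which its call begins. There is no depth.
A pose or a line that the arm cannot do raises env.Unreachable and nothing moves.
- env.close_job(): hands the job in, once; it reports no verdict.
Trained networks look in a picture, given as the dict that the camera call returned (one of the last four; its "shot" number tells which), for a name from the list of things; names that differ only in an ending like _2 or _b are one class to them, and where a whole thing is asked for, a point or a joint stands for the part that bears it (a point fixed in the world has none). Each returns a list of dicts, best first, with "score" (0 to 1); they miss things now and then, are a little off and sometimes report something else, mostly with a low value. They report only what shows in the picture. A call takes as long as a camera call. They do not tell look-alikes from the thing itself.
- env.search_frame(picture, thing): "xyz" ([x, y, z] in m, in world coordinates, good to about 4 mm: the middle of the surface that is visible of it).
- env.trace(picture, thing): "mask" (400x640 bool, what is visible of it).
The state is a dict: "clock": time; "joint_positions": joint angles; "qvel": joint speeds; "joint_torque": joint torques, N m; "position": TCP position; "tool_rot": TCP orientation; "force": force on the tool from outside, world axes, zero at the start; "wrist_torque": the same for the moment, N m; "opening": opening from 0.0 (shut) to 1.0 (fully open).
Only numpy, scipy, OpenCV 4.12 (cv2) and the standard library are available. Lean on these libraries where they do the work, as an engineer would, in place of code of your own. Each camera call takes 0.05 s, during which the arm holds its last target.

## Working session

There is one attempt and no reset: what is moved stays moved. The work goes in short steps, each a Python script; the robot and the scene stay as the last script left them, time stands still between calls to the robot, and variables do not carry over. Pictures are saved under pics/ and viewed, and the job is handed in when it is done.

```bash
mkdir -p pics; ls; python3 - <<'E'
from workcell import env
import cv2
s=env.read_state();print(s)
for n in("scene","top","wrist"):
    p=env.grab_frame(n);cv2.imwrite(f"pics/{n}0.png",p["image"]);print(n,{k:v for k,v in p.items() if k!="image"})
E
```

```text
pics
{'clock': 0.0, 'joint_positions': array([-5.28504512e+01,  2.20914257e+01,  3.81827111e-01, -2.93245700e-02,
       -6.84112829e+01, -1.48180018e+01]), 'qvel': array([ 0.1023945 ,  0.01612343,  0.04515514, -0.04204111, -0.05225083,
        0.0029359 ]), 'joint_torque': array([ 6.79645473e-04, -3.90658486e+01,  1.87407392e+01,  4.21986088e+00,
        1.10988037e-02, -1.98812522e-04]), 'position': array([ 0.23729208, -0.57756593,  0.22146572]), 'tool_rot': array([-8.98761683e+01,  4.57750849e-03,  2.23207335e+01]), 'force': array([ 0.20250385, -0.47988593,  0.7450966 ]), 'wrist_torque': array([ 0.00616207, -0.01245138, -0.02001751]), 'opening': 1.0018054356781974}
scene {'fx': 417.390402350705, 'fy': 417.390402350705, 'cx': 316.921744546121, 'cy': 197.13682967613164, 'position': array([ 1.28950971, -0.28269343,  0.60647781]), 'orientation': array([53.46529509,  0.51777724, 69.67061331]), 'shot': 1}
top {'fx': 513.2408077570285, 'fy': 513.2408077570285, 'cx': 319.44009064581417, 'cy': 202.1577412201118, 'position': array([ 0.36300824, -0.02160793,  1.18087   ]), 'orientation': array([ 10.65348703,  -0.8593533 , -90.61019139]), 'shot': 2}
wrist {'fx': 303.7675060253542, 'fy': 303.7675060253542, 'cx': 322.02885028838006, 'cy': 198.563631944164, 'position': array([ 0.16708129, -0.60703214,  0.38405852]), 'orientation': array([-15.77537149,  -0.14188691, 112.31841228]), 'shot': 3}
```

View pics/scene0.png

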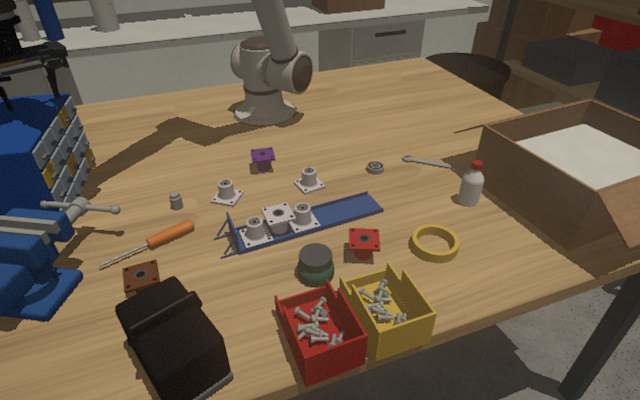

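View pics/top0.png

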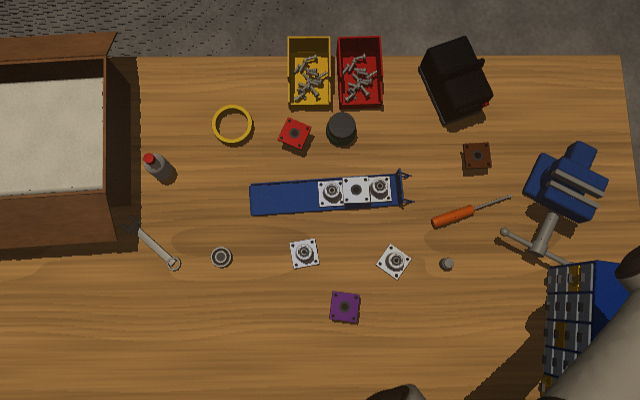

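View pics/wrist0.png

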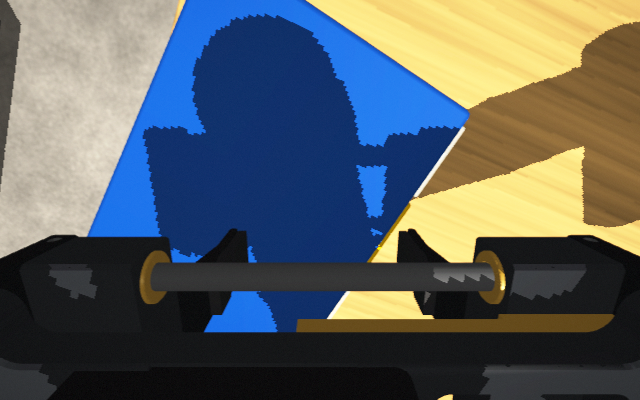

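The aluminium housings on the bench are at top (304,253) and (393,261). The look-alikes are purple (345,307), red (294,133) and brown (477,155), and these stay put. The row's A, B and C are at (380,187), (356,189) and (331,192), with the end plate at (403,188) and the open end at the left (+y).

```bash
cat > h.py <<'E'
from workcell import env
import numpy as np, cv2
from scipy.spatial.transform import Rotation as R
def cam(p):
    return R.from_euler('xyz',p["orientation"],degrees=True).as_matrix(), np.array(p["position"])
def proj(p,X):
    M,t=cam(p); c=(np.atleast_2d(X)-t)@M
    return np.c_[p["cx"]+p["fx"]*c[:,0]/-c[:,2], p["cy"]-p["fy"]*c[:,1]/-c[:,2]]
def unproj(p,uv,z):
    M,t=cam(p); uv=np.atleast_2d(uv).astype(float)
    d=np.c_[(uv[:,0]-p["cx"])/p["fx"],-(uv[:,1]-p["cy"])/p["fy"],-np.ones(len(uv))]@M.T
    return t+d*((z-t[2])/d[:,2])[:,None]
E
python3 - <<'E'
from h import *
import pickle
ps={n:env.grab_frame(n) for n in("top","scene")}
pickle.dump(ps,open("p0.pkl","wb"))
np.set_printoptions(precision=4,suppress=True)
for n,p in ps.items():
    for th in("housing_d_mid","tray_stop"):
        for r in env.search_frame(p,th): 
            if r["score"]>.2: print(n,th,round(r["score"],2),r["xyz"],proj(p,r["xyz"])[0])
im=ps["top"]["image"]
cv2.imwrite("pics/crop_top.png",cv2.resize(im[150:290,240:420],None,fx=4.4,fy=4.2,interpolation=cv2.INTER_CUBIC))
im=ps["scene"]["image"]
cv2.imwrite("pics/crop_sc.png",cv2.resize(im[140:260,200:400],None,fx=4,fy=4,interpolation=cv2.INTER_CUBIC))
E
```

```text
top housing_d_mid 0.95 [0.4619, -0.0038, 0.005] [303.4784 254.779 ]
top tray_stop 0.81 [0.5957, 0.0079, 0.0057] [298.1752 197.348 ]
scene housing_d_mid 0.73 [0.4827, -0.0088, 0.0082] [309.6784 186.6417]
scene tray_stop 0.74 [0.6099, -0.0144, 0.0069] [326.1611 217.8169]
scene tray_stop 0.7 [0.7775, -0.1009, 0.051] [315.621  264.0209]
```

View pics/crop_top.png

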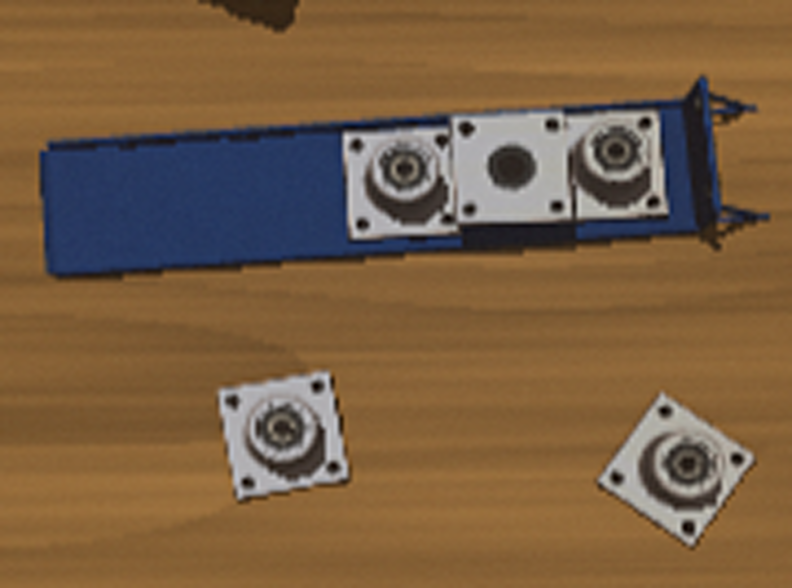

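View pics/crop_sc.png

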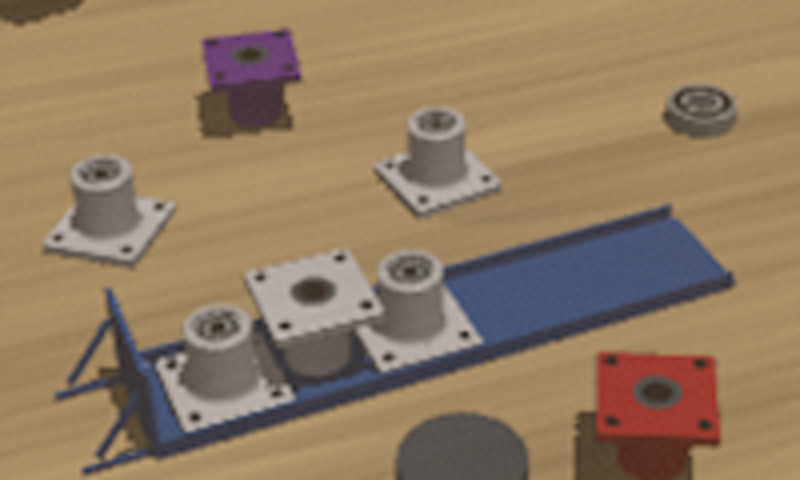

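```bash
python3 - <<'E'
from h import *
import pickle
np.set_printoptions(precision=4,suppress=True)
ps=pickle.load(open("p0.pkl","rb"))
t=ps["top"];s=ps["scene"]
def T(l): l=np.array(l,float); return np.c_[(l[:,0]+.5)/4.4-.5+240,(l[:,1]+.5)/4.2-.5+150]
def S(l): l=np.array(l,float); return np.c_[(l[:,0]+.5)/4-.5+200,(l[:,1]+.5)/4-.5+140]
def q(n,X):
    c=X.mean(0);e=X[1]-X[0];print(n,c,"sides",[round(float(np.linalg.norm(X[(i+1)%4]-X[i])),4) for i in range(4)],"yaw",[round(float(np.degrees(np.arctan2(*(X[(i+1)%4]-X[i])[[1,0]])))%90,1) for i in range(4)])
q("L top",unproj(t,T([(219,390),(329,372),(350,481),(238,500)]),.008))
q("R top",unproj(t,T([(661,393),(755,462),(693,548),(598,482)]),.008))
q("B top",unproj(t,T([(450,115),(560,112),(574,220),(459,225)]),.049))
print("hubs L,R,C,A",unproj(t,T([(284,427),(687,464)]),.046),unproj(t,T([(405,167),(617,150)]),.049))
q("L sc",unproj(s,S([(376,168),(442,144.),(499,185),(421,214)]),.008))
q("R sc",unproj(s,S([(44,245),(78,196),(174,207),(135,265)]),.008))
print("hubs sc L,R,C,A",unproj(s,S([(436,121),(101,171)]),.046),unproj(s,S([(410,268),(218,325)]),.049))
print("tray lips outer top far", unproj(t,T([(48,143),(690,100)]),.012)," near",unproj(t,T([(50,275),(705,236)]),.012))
print("tray sc lips far side(+x)", unproj(s,S([(733,279),(160,455)]),.012),"near",unproj(s,S([(670,207),(448,267)]),.012))
E
```

```text
L top [ 0.465  -0.0054  0.008 ] sides [0.0581, 0.0603, 0.0587, 0.0605] yaw [9.3, 9.9, 9.5, 9.3]
R top [ 0.4438 -0.2088  0.008 ] sides [0.0609, 0.0572, 0.0599, 0.0591] yaw [51.3, 53.4, 53.2, 54.4]
B top [ 0.6041 -0.123   0.049 ] sides [0.0568, 0.0597, 0.0589, 0.0605] yaw [1.3, 5.3, 2.2, 3.3]
hubs L,R,C,A [[ 0.4661 -0.006   0.046 ]
 [ 0.4448 -0.208   0.046 ]] [[ 0.6049 -0.0687  0.049 ]
 [ 0.6134 -0.1779  0.049 ]]
L sc [ 0.4699 -0.0081  0.008 ] sides [0.0495, 0.0591, 0.0568, 0.0582] yaw [12.6, 17.5, 11.9, 10.4]
R sc [ 0.4493 -0.2105  0.008 ] sides [0.0516, 0.0627, 0.0599, 0.0611] yaw [57.5, 58.2, 55.5, 50.4]
hubs sc L,R,C,A [[ 0.4647 -0.0044  0.046 ]
 [ 0.4446 -0.2084  0.046 ]] [[ 0.6032 -0.0681  0.049 ]
 [ 0.6132 -0.1773  0.049 ]]
tray lips outer top far [[ 0.6278  0.1185  0.012 ]
 [ 0.6499 -0.223   0.012 ]]  near [[ 0.5536  0.1165  0.012 ]
 [ 0.5726 -0.2279  0.012 ]]
tray sc lips far side(+x) [[ 0.6338  0.116   0.012 ]
 [ 0.6587 -0.222   0.012 ]] near [[ 0.557   0.1133  0.012 ]
 [ 0.5646 -0.033   0.012 ]]
```

```bash
cat >> h.py <<'E'
def eul(Rm): return R.from_matrix(Rm).as_euler('xyz',degrees=True)
def ori(az,tilt,camup=True):
    """tool points along azimuth az, tilt deg below level; jaws horizontal"""
    a,t=np.radians(az),np.radians(tilt)
    y=np.array([np.cos(a)*np.cos(t),np.sin(a)*np.cos(t),-np.sin(t)])
    z=np.cross([0,0,-1.],[np.cos(a),np.sin(a),0]); 
    if not camup: z=-z
    return eul(np.c_[np.cross(y,z),y,z])
E
python3 - <<'E'
from h import *
np.set_printoptions(precision=1,suppress=True)
for pos in [(.465,-.005),(.445,-.208),(.45,.08),(.45,-.1)]:
  for az in range(-180,180,30):
    for cu in (True,False):
      a=env.inverse_kinematics([*pos,.035],ori(az,13,cu)); b=env.inverse_kinematics([*pos,.13],ori(az,13,cu)); c=env.inverse_kinematics([*pos,.03],ori(az,90,cu))
      if a is not None: print(pos,az,cu,np.array(a),'UP',b is not None,'DOWN',None if c is None else np.array(c))
E
```

```text
(0.465, -0.005) -180 True [  11.4   60.3   12.4  -12.6 -118.2  -98.7] UP True DOWN [  19.5   21.1  -35.3   -0.   -33.6 -109.5]
(0.465, -0.005) -180 False [  11.4   60.3   12.4  -12.6 -118.2   81.3] UP True DOWN [ 19.5  21.1 -35.3   0.  -33.6  70.5]
(0.465, -0.005) -150 True [  23.7   58.8    0.6    6.5 -108.6  -86.5] UP True DOWN [ 19.5  21.1 -35.3  -0.  -33.6 -79.5]
(0.465, -0.005) -150 False [  23.7   58.8    0.6    6.5 -108.6   93.5] UP True DOWN [ 19.5  21.1 -35.3   0.  -33.6 100.5]
(0.465, -0.005) -120 True [ 35.1  54.7 -18.1  24.3 -92.7 -82.8] UP True DOWN [ 19.5  21.1 -35.3   0.  -33.6 -49.5]
(0.465, -0.005) -120 False [ 35.1  54.7 -18.1  24.3 -92.7  97.2] UP True DOWN [ 19.5  21.1 -35.3   0.  -33.6 130.5]
(0.465, -0.005) -90 True [ 43.9  49.5 -41.4  46.3 -76.4 -90.6] UP True DOWN [ 19.5  21.1 -35.3   0.  -33.6 -19.5]
(0.465, -0.005) -90 False [ 43.9  49.5 -41.4  46.3 -76.4  89.4] UP True DOWN [ 19.5  21.1 -35.3   0.  -33.6 160.5]
(0.465, -0.005) 30 True [ -46.    51.6  -43.1 -105.   -78.2  -85.4] UP True DOWN [ 19.5  21.1 -35.3   0.  -33.6 100.5]
(0.465, -0.005) 30 False [ -4
[... 7302 characters left out ...]
0.1) 90 True [ -32.9   50.8   -1.   -55.8  -98.6 -121.6] UP True DOWN [  7.8  20.8 -35.9  -0.  -33.4 172.2]
(0.45, -0.1) 90 False [-32.9  50.8  -1.  -55.8 -98.6  58.4] UP True DOWN [  7.8  20.8 -35.9   0.  -33.4  -7.8]
(0.45, -0.1) 120 True [ -21.    55.8   10.4  -41.3 -111.8 -118.4] UP True DOWN [   7.8   20.8  -35.9    0.   -33.4 -157.8]
(0.45, -0.1) 120 False [ -21.    55.8   10.4  -41.3 -111.8   61.6] UP True DOWN [  7.8  20.8 -35.9   0.  -33.4  22.2]
(0.45, -0.1) 150 True [  -8.2   59.3   14.2  -24.3 -118.7 -107.4] UP True DOWN [   7.8   20.8  -35.9   -0.   -33.4 -127.8]
(0.45, -0.1) 150 False [  -8.2   59.3   14.2  -24.3 -118.7   72.6] UP True DOWN [  7.8  20.8 -35.9   0.  -33.4  52.2]
```

```bash
python3 - <<'E'
from h import *
np.set_printoptions(precision=3,suppress=True)
c=[.4655,-.0052]; o=ori(-80.4,90)
env.goto([*c,.10],o); s=env.read_state();print(s["clock"],s["joint_positions"],s["position"])
env.gripper_to(.65,25)
env.move_straight([*c,.014],rate=.12)
env.gripper_to(.2,25); s=env.read_state();print(s["clock"],s["position"],s["opening"],s["force"])
env.move_straight([*c,.09],rate=.15)
s=env.read_state();print(s["clock"],s["opening"],s["force"])
print(env.inverse_kinematics([.44,.0,.10],ori(-95,13)),env.inverse_kinematics([.44,.0,.03],ori(-95,13)))
p=env.grab_frame("wrist");cv2.imwrite("pics/w1.png",p["image"])
E
```

```text
2.6917 [ 19.371  14.531 -30.969   0.007 -44.481  -9.834] [ 0.466 -0.006  0.1  ]
4.8917 [ 0.466 -0.005  0.014] 0.4054214493364344 [-0.979 -0.72   3.417]
5.55 0.4073521011670045 [-0.969 -0.348 -2.186]
[ 45.616  42.939 -39.567  38.545 -82.83  -85.216] [ 45.431  50.446 -39.325  39.536 -77.177 -89.85 ]
```

View pics/w1.png

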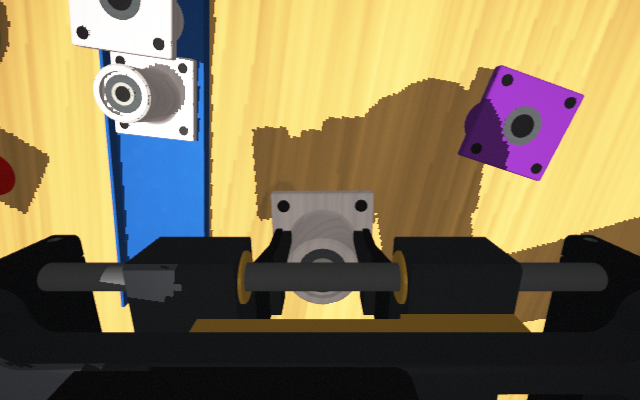

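The housing is held: the opening reads 35 mm and the flange at (322,195) is square to the jaws. Next I tilt it and set it down on its flange edge.

```bash
python3 - <<'E'
from h import *
np.set_printoptions(precision=3,suppress=True)
o=ori(-95,12)
env.goto([.44,.0,.12],o); s=env.read_state();print(s["clock"],s["position"],s["tool_rot"],o,s["force"])
env.move_straight([.44,.0,.045],rate=.15)
r=env.move_straight([.44,.0,.0315],rate=.03,force_limit=5); s=env.read_state();print(r,s["clock"],s["position"],s["force"],s["opening"])
env.gripper_to(.75)
p=env.grab_frame("scene");cv2.imwrite("pics/s2.png",cv2.resize(p["image"][90:250,180:440],None,fx=3,fy=3))
print(env.read_state()["clock"])
E
```

```text
6.7833 [ 0.44  -0.     0.119] [-89.797  77.908  85.13 ] [-90.  78.  85.] [-0.021  0.219 -2.185]
False 8.0333 [0.44  0.    0.032] [1.116 1.43  2.942] 0.40767152007944013
8.8917
```

View pics/s2.png

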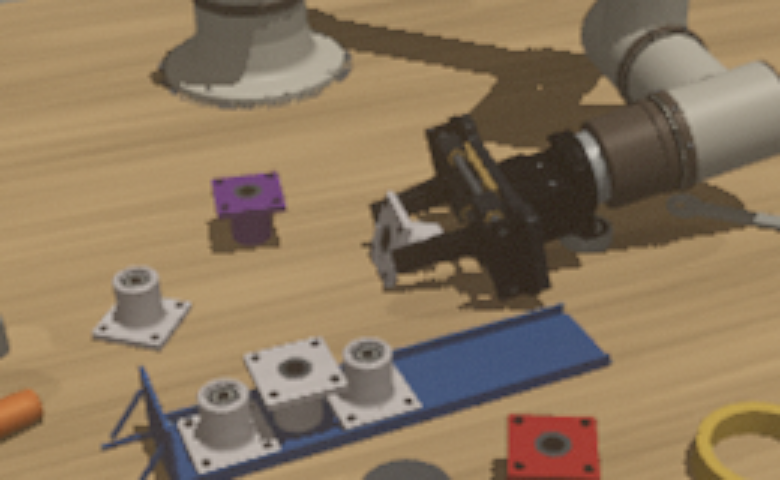

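```bash
python3 - <<'E'
from h import *
import pickle
np.set_printoptions(precision=3,suppress=True)
a=np.radians(-95);d=np.array([np.cos(a)*np.cos(np.radians(12)),np.sin(a)*np.cos(np.radians(12)),-np.sin(np.radians(12))])
p0=np.array([.44,0,.032])
env.move_straight(p0-d*.055,rate=.15)
env.move_straight([.447,.06,.17],rotation=ori(-95,60),rate=.2)
env.goto([.434,-.10,.14],ori(-95,90))
env.gripper_to(0)
s=env.read_state();print(s["clock"],s["position"],s["force"],s["opening"])
ps={n:env.grab_frame(n) for n in("top","scene","wrist")};pickle.dump(ps,open("p3.pkl","wb"))
cv2.imwrite("pics/s3.png",cv2.resize(ps["scene"]["image"][90:250,180:440],None,fx=3,fy=3))
cv2.imwrite("pics/t3.png",cv2.resize(ps["top"]["image"][150:320,200:420],None,fx=3.5,fy=3.5))
cv2.imwrite("pics/w3.png",ps["wrist"]["image"])
E
```

```text
12.45 [ 0.434 -0.1    0.14 ] [-0.28   0.917 -0.595] 0.005306266807188274
```

View pics/s3.png

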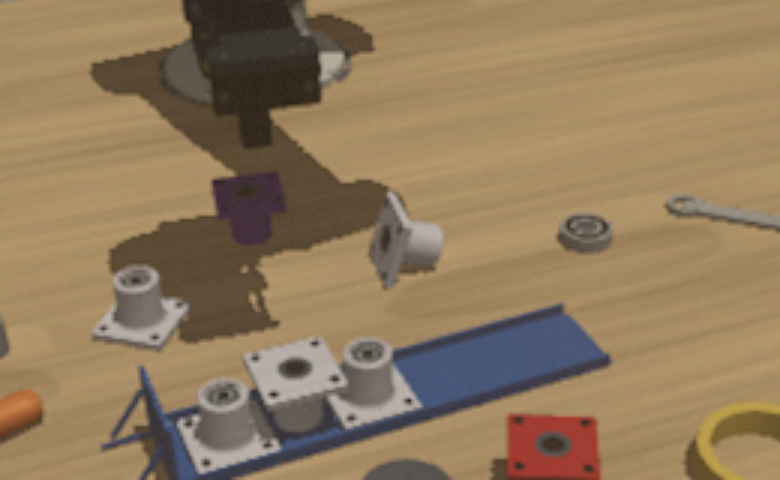

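View pics/t3.png

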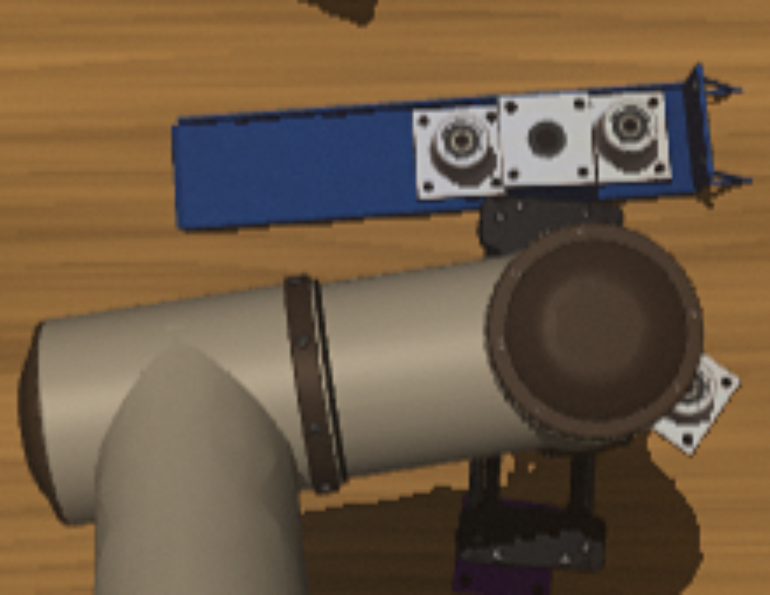

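View pics/w3.png

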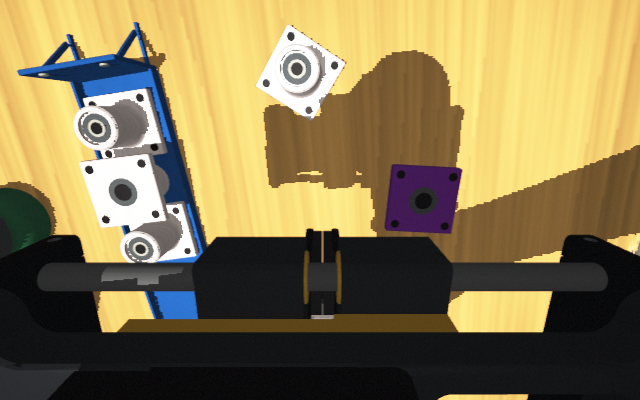

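```bash
cat >> h.py <<'E'
def flange_pts(T,k=8):
    """T 4x4: housing mid frame, z flange->hub. corners back(4), front(4), hub end ring, hub base ring"""
    b=np.array([[x,y,-.023] for x,y in((-.03,-.03),(.03,-.03),(.03,.03),(-.03,.03))])
    f=b+[0,0,.008]; a=np.linspace(0,2*np.pi,25)
    r=np.c_[.018*np.cos(a),.018*np.sin(a),0*a+.023]
    return [ (p@T[:3,:3].T)+T[:3,3] for p in (b[[0,1,2,3,0]],f[[0,1,2,3,0]],r)]
def draw(img,p,T,off,sc,col=(0,0,255)):
    for l in flange_pts(T):
        q=((proj(p,l)-off+.5)*sc-.5); cv2.polylines(img,[np.round(q*16).astype(np.int32)],False,col,1,cv2.LINE_AA,4)
def lying(x,y,haz):
    """lying with hub pointing azimuth haz (deg), (x,y)= ground middle of flange contact edge (hub-side)"""
    h=np.radians(haz);t=np.radians(17.5)
    z=np.array([np.cos(h)*np.cos(t),np.sin(h)*np.cos(t),-np.sin(t)])
    yy=np.array([-np.sin(h),np.cos(h),0]); xx=np.cross(yy,z)  # perpendicular in-plane, xx up/down
    if xx[2]<0: xx=-xx; yy=-yy
    T=np.eye(4);T[:3,:3]=np.c_[xx,np.cross(z,xx),z]
    c=np.array([x,y,0])+.03*xx+.015*z
    T[:3,3]=c;return T
E
python3 - <<'E'
from h import *
import pickle
ps=pickle.load(open("p3.pkl","rb"));p=ps["scene"]
sc=6;off=np.array([290,145])
im=cv2.resize(p["image"][145:205,290:360],None,fx=sc,fy=sc,interpolation=cv2.INTER_CUBIC);i2=im.copy()
draw(im,p,lying(.439,.0,85),off,sc)
cv2.imwrite("pics/fit3.png",np.hstack([im,i2])[:,:800])
E
```

```text
(no output)
```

View pics/fit3.png

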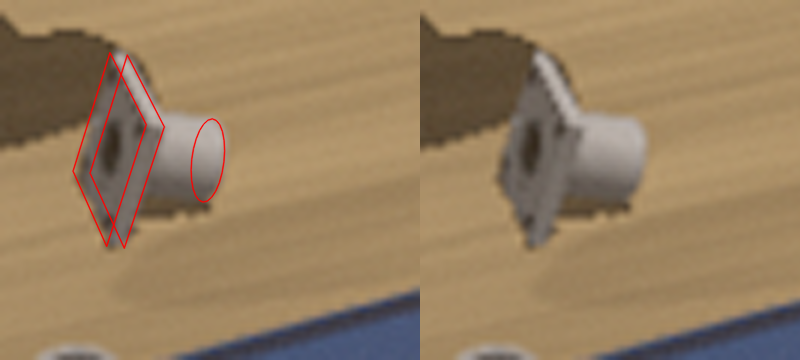

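```bash
python3 - <<'E'
from h import *
import pickle
np.set_printoptions(precision=3,suppress=True)
env.move_straight([.4355,-.040,.051],rate=.2)
env.move_straight([.439,.0,.051],rate=.1)
r=env.move_straight([.4425,.040,.061],rate=.06)
r=env.move_straight([.444,.054,.062],rate=.06)
s=env.read_state();print(s["clock"],s["position"],s["force"])
env.move_straight([.436,-.03,.16],rate=.3)
ps={n:env.grab_frame(n) for n in("top","scene","wrist")};pickle.dump(ps,open("p4.pkl","wb"))
cv2.imwrite("pics/s4.png",cv2.resize(ps["scene"]["image"][90:250,180:440],None,fx=3,fy=3))
cv2.imwrite("pics/w4.png",ps["wrist"]["image"])
print(env.read_state()["clock"])
E
```

```text
15.0583 [0.444 0.054 0.062] [-0.244 -0.73   0.689]
15.7917
```

View pics/s4.png

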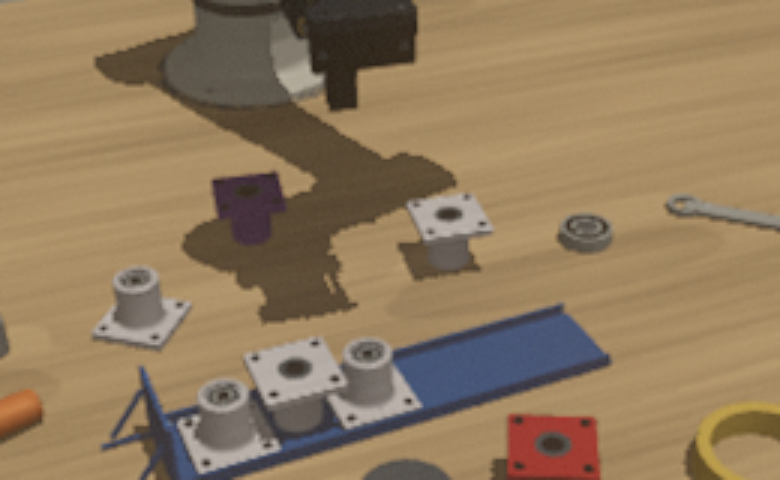

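View pics/w4.png

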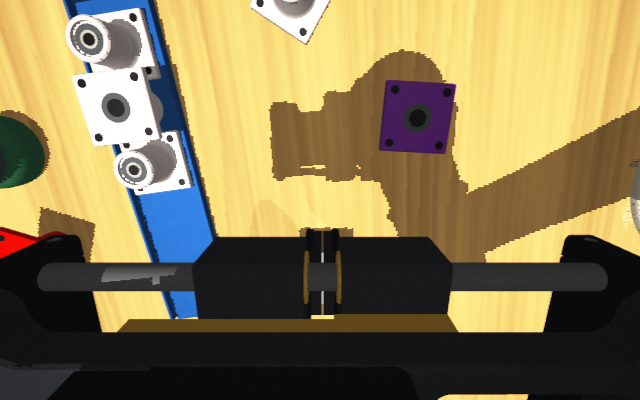

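The housing now stands on its hub, with its flange at s4 (450,217). I'll measure it from the corners.

```bash
python3 - <<'E'
from h import *
import pickle
np.set_printoptions(precision=4,suppress=True)
ps=pickle.load(open("p4.pkl","rb"));p=ps["scene"]
q=(np.array([(407,203),(468,194),(493,230),(430,241)])+.5)/3-.5+[180,90]
X=unproj(p,q,.046);print(X.mean(0),[np.degrees(np.arctan2(*(X[(i+1)%4]-X[i])[[1,0]]))%90 for i in range(4)],[np.linalg.norm(X[(i+1)%4]-X[i]) for i in range(4)])
q=(np.array([[449,214.]])+.5)/3-.5+[180,90];print(unproj(p,q,.046))
sc=8;off=np.array([305,140])
im=cv2.resize(p["image"][140:195,305:355],None,fx=sc,fy=sc,interpolation=cv2.INTER_CUBIC);i2=im.copy()
c=X.mean(0)
T=np.eye(4);T[:3,:3]=R.from_euler('xyz',[180,0,-5],degrees=True).as_matrix();T[:3,3]=[c[0],c[1],.023]
draw(im,p,T,off,sc);cv2.imwrite("pics/fit4.png",np.hstack([im,i2]))
tt=ps["top"]["image"];cv2.imwrite("pics/t4.png",cv2.resize(tt[150:320,200:420],None,fx=3.5,fy=3.5))
E
```

```text
[0.4484 0.0576 0.046 ] [np.float64(84.76313119258491), np.float64(87.32752535899525), np.float64(86.70340347436688), np.float64(87.18286605548829)] [np.float64(0.055051641016421314), np.float64(0.061743668922718535), np.float64(0.05516037449510594), np.float64(0.06360615301567653)]
[[0.4444 0.0588 0.046 ]]
```

View pics/fit4.png

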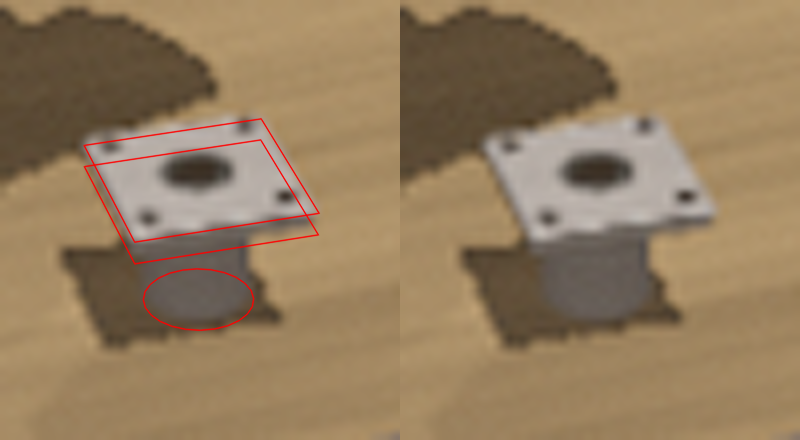

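View pics/t4.png

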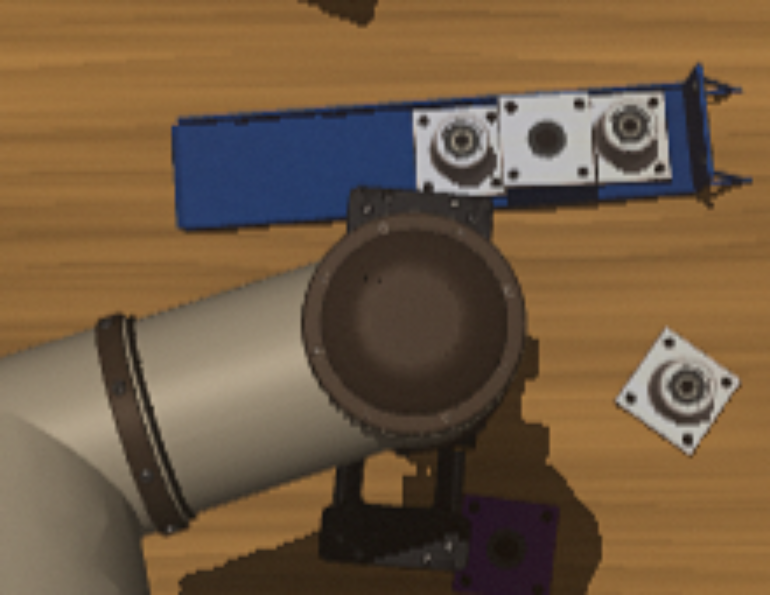

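```bash
python3 - <<'E'
from h import *
import pickle
np.set_printoptions(precision=4,suppress=True)
c=[.4447,.0585]
env.gripper_to(.97,25)
env.goto([*c,.10],ori(-93.5,90))
env.move_straight([*c,.0235],rate=.1)
env.gripper_to(.5,25)
s=env.read_state();print(s["clock"],s["position"],s["opening"],s["force"])
env.move_straight([*c,.12],rate=.2)
s=env.read_state();print(s["opening"],s["force"])
u=np.array([.063,-.998]); C=np.array([.6041,-.0684]); D=C-.0555*u; D[0]=.6003;print(D)
env.goto([*D,.10],ori(-86.4,90))
env.move_straight([*D,.04],rate=.15)
r=env.move_straight([*D,.0255],rate=.04,force_limit=5)
s=env.read_state();print(r,s["clock"],s["position"],s["opening"],s["force"])
p=env.grab_frame("scene");cv2.imwrite("pics/s5.png",cv2.resize(p["image"][120:250,180:440],None,fx=3,fy=3))
E
```

```text
19.2667 [0.4451 0.0587 0.0238] 0.687698479053881 [0.1507 0.9441 2.2831]
0.6906338048790162 [-0.9798 -0.7217 -2.2709]
[ 0.6003 -0.013 ]
True 21.5583 [ 0.6009 -0.0127  0.0267] 0.6865455591533915 [-0.9349 -0.1529  3.8154]
```

View pics/s5.png

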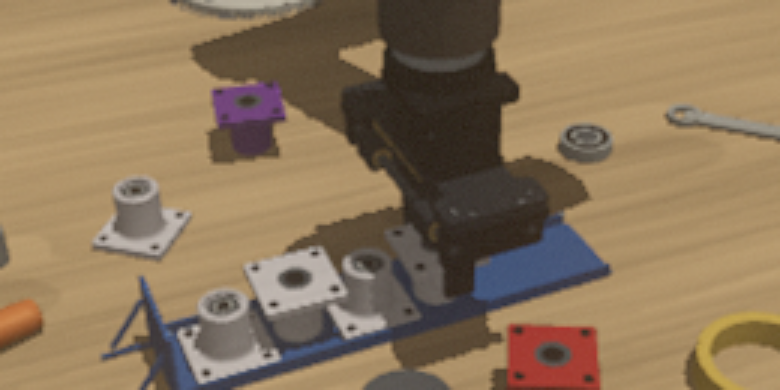

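```bash
python3 - <<'E'
from h import *
import pickle
np.set_printoptions(precision=4,suppress=True)
env.gripper_to(.9,25)
env.move_straight([.6009,-.0127,.11],rate=.15)
p=env.grab_frame("scene");cv2.imwrite("pics/s6.png",cv2.resize(p["image"][120:250,180:440],None,fx=3,fy=3))
c=[.4447,-.2083]
env.goto([*c,.10],ori(-126.7,90))
env.gripper_to(.65,25)
env.move_straight([*c,.0145],rate=.12)
env.gripper_to(.2,25)
s=env.read_state();print(s["clock"],s["position"],s["opening"],s["force"])
env.move_straight([*c,.12],rate=.2)
s=env.read_state();print(s["opening"],s["force"])
ps={n:env.grab_frame(n) for n in("top","scene","wrist")};pickle.dump(ps,open("p6.pkl","wb"))
cv2.imwrite("pics/w6.png",ps["wrist"]["image"])
cv2.imwrite("pics/t6.png",cv2.resize(ps["top"]["image"][150:320,230:420],None,fx=3.5,fy=3.5))
print(env.read_state()["clock"])
E
```

```text
26.1 [ 0.445  -0.2084  0.0149] 0.4105032148337743 [ 0.2705 -0.5666  3.2259]
0.40712484635509794 [-1.0601  0.2347 -2.3528]
26.925
```

View pics/s6.png

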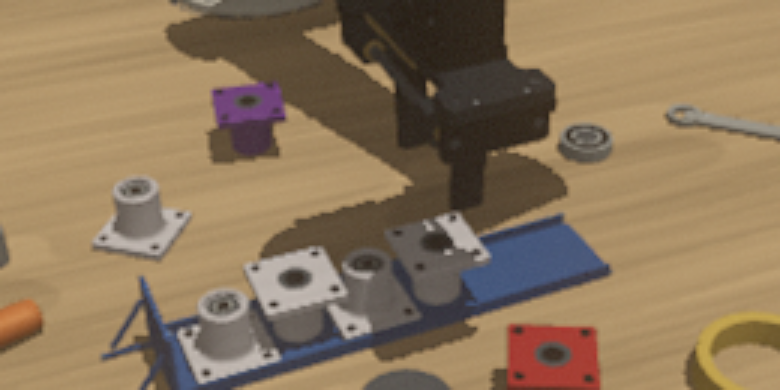

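View pics/w6.png

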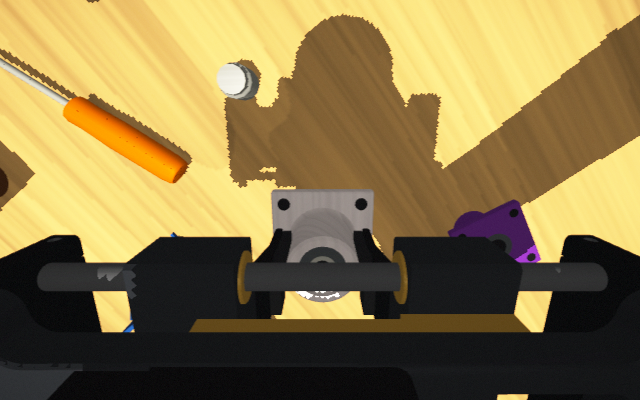

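View pics/t6.png

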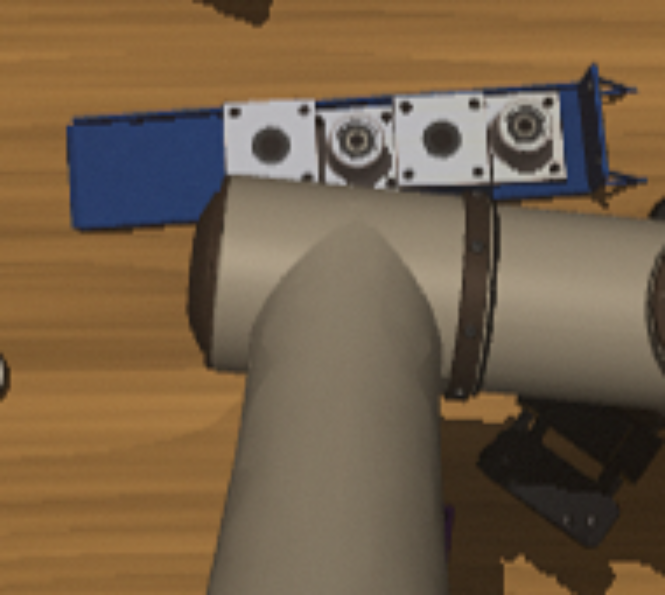

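D stands hub-down in the tray, with its hole at t6 (271,145), and the last housing is held square. Next I place it.

```bash
python3 - <<'E'
from h import *
import pickle
np.set_printoptions(precision=4,suppress=True)
ps=pickle.load(open("p6.pkl","rb"));p=ps["top"]
print(unproj(p,(np.array([[271,145.],[442,138],[356,140]])+.5)/3.5-.5+[230,150],.049))
E_=[.5962,.0545]
env.goto([*E_,.10],ori(-86.4,90))
s=env.read_state();print(s["clock"],s["joint_positions"])
env.move_straight([*E_,.032],rate=.15)
r=env.move_straight([*E_,.0165],rate=.04,force_limit=5)
s=env.read_state();print(r,s["clock"],s["position"],s["force"])
env.gripper_to(.6)
env.move_straight([*E_,.12],rate=.2)
p=env.grab_frame("scene");cv2.imwrite("pics/s7.png",cv2.resize(p["image"][120:250,180:440],None,fx=3,fy=3))
E
```

```text
[[ 0.6014 -0.0133  0.049 ]
 [ 0.6052 -0.1236  0.049 ]
 [ 0.6043 -0.068   0.049 ]]
28.0917 [ 20.6288  25.8703 -12.6383   0.0024 -51.5605 -17.1141]
True 29.1 [0.5965 0.0546 0.0176] [0.0328 0.5742 4.3973]
```

View pics/s7.png

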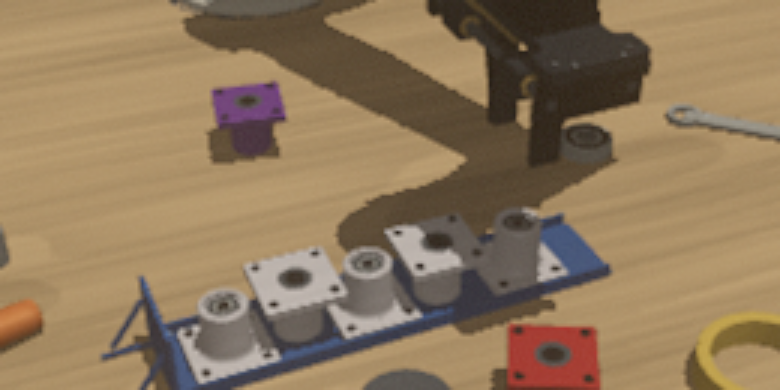

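```bash
python3 - <<'E'
from h import *
import pickle
np.set_printoptions(precision=4,suppress=True)
cx=lambda y:.5922+(.117-y)*.063
env.gripper_to(0)
env.goto([cx(.108),.108,.08],ori(-86.4,90))
env.move_straight([cx(.108),.108,.0065],rate=.12)
s=env.read_state();print(s["clock"],s["position"],s["force"])
r=env.move_straight([cx(.05),.05,.0065],rate=.05,force_limit=25)
s=env.read_state();print(r,s["clock"],s["position"],s["force"])
if not r:
    r=env.move_straight([cx(.028),.028,.0065],rate=.03,force_limit=20)
    s=env.read_state();print(r,s["clock"],s["position"],s["force"])
p=env.grab_frame("scene");cv2.imwrite("pics/s8.png",cv2.resize(p["image"][120:250,180:440],None,fx=3,fy=3))
E
```

```text
32.6667 [0.5936 0.1079 0.0073] [-0.1658  0.6741 -0.7814]
False 33.975 [0.5974 0.051  0.0069] [-0.6143  8.0604  0.257 ]
True 34.55 [0.5994 0.0386 0.0069] [-1.1939  6.7841  2.0857]
```

View pics/s8.png

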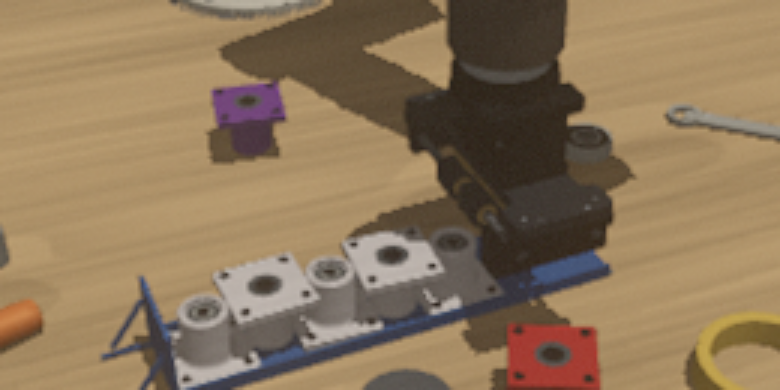

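```bash
python3 - <<'E'
from h import *
import pickle
np.set_printoptions(precision=4,suppress=True)
cx=lambda y:.5922+(.117-y)*.063
r=env.move_straight([cx(.033),.033,.0065],rate=.02,force_limit=20)
s=env.read_state();print(r,s["clock"],s["position"],s["force"])
env.move_straight([cx(.06),.06,.0065],rate=.08)
env.move_straight([cx(.08),.08,.12],rate=.2)
env.goto([.45,.2,.25],ori(-86.4,90))
ps={n:env.grab_frame(n) for n in("top","scene")};pickle.dump(ps,open("p9.pkl","wb"))
cv2.imwrite("pics/s9.png",cv2.resize(ps["scene"]["image"][170:260,210:400],None,fx=4,fy=4,interpolation=cv2.INTER_CUBIC))
cv2.imwrite("pics/t9.png",cv2.resize(ps["top"]["image"][150:240,240:420],None,fx=4.4,fy=4.4,interpolation=cv2.INTER_CUBIC))
print(env.read_state()["clock"])
E
```

```text
False 35.025 [0.5995 0.0377 0.007 ] [-1.7272 19.3821  0.2246]
37.25
```

View pics/s9.png

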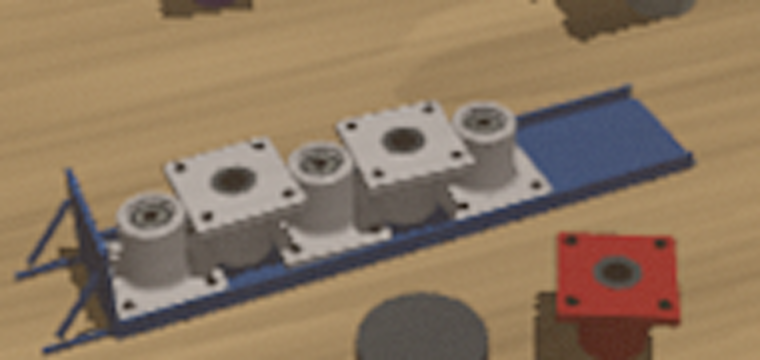

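View pics/t9.png

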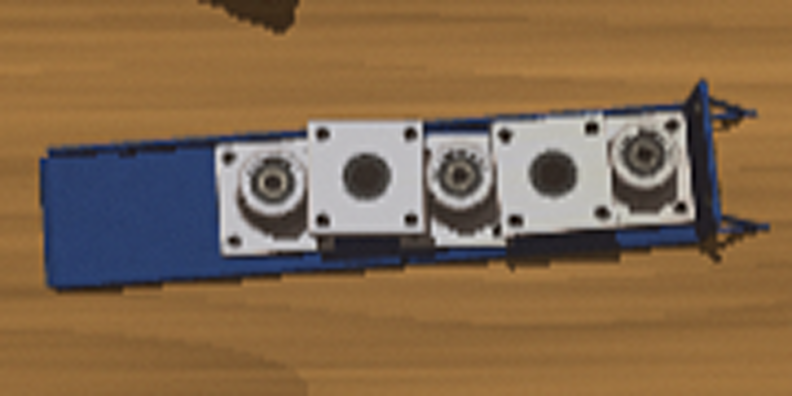

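```bash
python3 - <<'E'
from h import *
import pickle
np.set_printoptions(precision=4,suppress=True)
ps=pickle.load(open("p9.pkl","rb"))
u=np.array([.063,-.998]);v=np.array([.998,.063]);O=np.array([.592,.117])
for n,P,s,off in(("top",[(644,154),(553,174),(460,176),(366.5,177),(271,183)],4.4,[240,150]),("scene",[(152,215),(233,180),(320,160),(404,139),(484,120)],4,[210,170])):
    X=unproj(ps[n],(np.array(P,float)+.5)/s-.5+off,.049)[:,:2]
    print(n,X,"along",(X-O)@u-.340,"across",(X-O)@v,"dist",np.linalg.norm(np.diff(X,axis=0),axis=1))
    for th in ["housing_a_mid"]:
        for r in env.search_frame(env.grab_frame(n),th): print(r["score"],r["xyz"])
# stop: plate top z=.063 in scene & far lip/plate corner at floor
print(unproj(ps["top"],(np.array([(690,240),(684,105.)])+.5)/4.4-.5+[240,150],.012))
print(unproj(ps["scene"],(np.array([(115,322.)])+.5)/4-.5+[210,170],.012))
E
```

```text
top [[ 0.615  -0.1919]
 [ 0.6048 -0.1447]
 [ 0.6041 -0.0969]
 [ 0.604  -0.049 ]
 [ 0.6012 -0.    ]] along [-0.0303 -0.078  -0.1257 -0.1736 -0.2226] across [ 0.0035 -0.0037 -0.0014  0.0015  0.0018] dist [0.0482 0.0478 0.048  0.049 ]
0.77 [0.6103, -0.1945, 0.011]
scene [[ 0.6163 -0.1918]
 [ 0.6033 -0.1451]
 [ 0.6035 -0.0967]
 [ 0.6022 -0.0482]
 [ 0.6018 -0.0008]] along [-0.0302 -0.0777 -0.126  -0.1745 -0.2218] across [ 0.0048 -0.0052 -0.002  -0.0002  0.0024] dist [0.0485 0.0484 0.0486 0.0474]
0.65 [0.63, -0.1953, 0.0238]
[[ 0.5766 -0.2202  0.012 ]
 [ 0.6498 -0.2198  0.012 ]]
[[ 0.6484 -0.2224  0.012 ]]
```

```bash
python3 - <<'E'
from workcell import env
import cv2
p=env.grab_frame("scene");cv2.imwrite("pics/s10.png",p["image"])
print(env.read_state()["clock"],env.read_state()["force"]);print(env.close_job())
E
```

```text
37.5 [ 0.82018275  0.01395385 -0.42264408]
the job is handed in; nothing more can be done
None
```

View pics/s10.png

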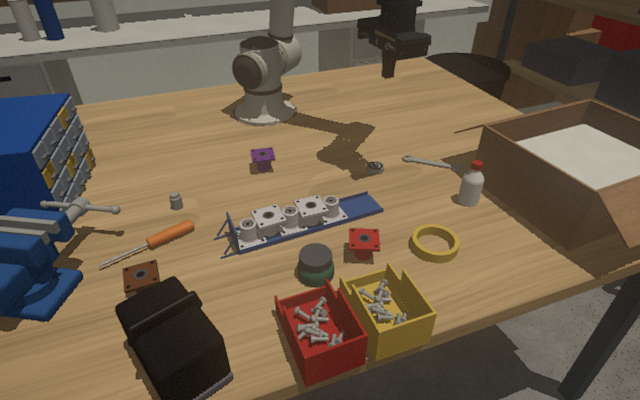

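The row is finished and the job was handed in at 37.5 s. I laid the left bench housing on its side, tipped it on to its hub and set it fourth in the tray. The other went in hub up behind it, and I pushed the whole row low at the flange until the force rose at the end plate.

The last checks from the top and scene cameras showed:
- **Along the tray:** the first housing's centre is about 30 mm from the end plate (limit 33 mm), and neighbours are 47 to 49 mm apart (limit 51 mm).
- **Across the tray:** all five are within about 5 mm of the middle line (limit 9 mm). The second housing is furthest off, at 4 to 5 mm.
- **Standing:** they look flat and alternate up, down, up, down, up. I judged this by eye and did not measure tilt.
- **Bystanders and look-alikes:** by eye they are where they were at the start; I did not measure them. The arm ended clear of everything.

One thing disagreed. The trained network's final position for a housing in the row did not agree between cameras: 20 mm apart across the tray and 13 mm in height. I relied instead on my own measurements from the images, which agree between the two cameras within about 2 mm.

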